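# Fetch the varnish pot from the back of the paint rack

## Robot

A 6-joint arm with a two-finger parallel gripper is mounted at the origin on the work surface. World frame = base frame: x ahead of the robot, y to its left, z up, the work surface at z = 0. Lengths are in mm, angles in degrees, forces in N, time in s.
With the tool pointing down it reaches from about 300 to 850 mm from the base axis. Payload 4.2 kg.
Tool frame: the origin (TCP) lies at the very end of the fingers, on their centre line; the grasp point (between the pads) lies 19 mm behind it; x points along the fingers, z is the direction in which the jaws open and shut, and the axes are right-handed (so a half turn about x gives the same grasp; the last joint's range is limited). The gripper opens to 91 mm and grips with 3 to 60 N. Pads are 32 mm wide; open, the fingers measure 118 mm over their backs; the gripper's body (76 mm by 178 mm) begins 60 mm behind the grasp point.
Start: joints at [70.015, 18.312, 89.639, -0, 72.044, -1.146], TCP at [185.675, 544.213, 213.976] pointing down, gripper open.
Joint ranges: [-177.97, 177.97], [-48.28, 115.42], [12.27, 149.76], [-77.06, 257.06], [2.81, 150.46], [-146.56, 146.56]. Speed limits (degrees/s): [147.25, 147.25, 180, 180, 180, 180].

## Interface

Orientations are given as [roll, pitch, yaw] about the fixed x, y, z axes, in that order (R = Rz(yaw) Ry(pitch) Rx(roll)).
In Python, from workcell import state, grab_frame, camera_info, env, search_frame, place_of gives the robot as it stands.
- The arm moves only by the tool drive_tool, never from a script. Its argument "plan" is a list of rows, each a list of 7 numbers: the turn, a rotation vector about the world's x, y, z in degrees, then the shift along the world's x, y, z in mm, then the finger opening in mm, from 0 to 91.2. In form: [[wx, wy, wz, dx, dy, dz, jaw], ...]. A call has 1 to 10 rows; each row is the pose to reach, as a shift and turn from the pose measured when the call began; what a row does not reach only later rows make up. A row lasts 1/8 s, in which the tool goes at most 62.5 mm and 10.7 degrees, less where a joint would pass 70% of its speed; a pose out of reach is approached as far as the arm can. A call with a gripper value outside its range is refused whole. The fingers move at their own pace and stop on an object; "grip_force" is the grip in N (left out, the last holds). Time passes only in rows, so rows that repeat a pose let the fingers close. It gives the time, the measured TCP pose, the force and the opening at its end, in the units of the state.
- state(): the state, without advancing time (a new reading comes with each control period).
- grab_frame(name): name is "side" or "top"; returns the picture (400x640x3 uint8, red, green, blue); there is no depth.
- camera_info(name): a dict with "intrinsics" (3x3 intrinsics, pixels), "k1" (the pictures are not rectified: a ray, as slopes to the right and down, at radius r is drawn at 1 + k1 r^2 times it, then the intrinsics apply), "origin" and "orientation" of the camera in the world. Camera axes: x right, y down, z forward; pixel columns grow to the right and rows downward; lengths in mm; the calibration is good to about 2 mm. A picture is of the moment at which its call begins. camera_info takes no time and is no camera call.
- env.job_done(): hands the job in, once; it reports no verdict.
Trained networks look in the newest picture that a camera, given by its name, has taken for a name from the list of things; names that differ only in an ending like _2 or _b are one class to them, and where a whole thing is asked for, a point or a joint stands for the part that bears it (a point fixed in the world has none). Each returns a list of dicts, best first, with "p" (0 to 1); they miss things now and then, are a little off and sometimes report something else, mostly with a low value. They report only what shows in the picture. A call takes as long as a camera call. They do not tell look-alikes from the thing itself.
- search_frame(camera, label): "rect" ([left, top, right, bottom] as shares, 0 to 1, of the picture: columns of its width, rows of its height, round what is visible of it).
- place_of(camera, label): "location" ([column, row] as shares, 0 to 1, of the picture: columns of its width, rows of its height: a listed point, or the origin of a listed thing).
The state is a dict: "time_s": time; "qpos": joint angles; "qvel": joint speeds; "effort": joint torques, N m; "ee_pos": TCP position; "ee_rot": TCP orientation; "force": force on the tool from outside, world axes, zero at the start; "torque": the same for the moment, N m; "gripper_width": finger opening in mm.
Only numpy, scipy, OpenCV 4.12 (cv2) and the standard library are available. Lean on these libraries where they do the work, as an engineer would, in place of code of your own. Each camera call takes 0.05 s, during which the arm holds its last target. There are 200 camera calls.

## Task

The little varnish pot stands at the back of the pine paint rack, hemmed in by a bottle, a square tin and a jar. First stand all three of these together in the shallow side tray while the pot stays where it is, then stand the pot on the middle of the round plywood plinth, and only after that put the bottle, the tin and the jar back on the rack, each on the very spot where it stood at the start (within about a centimetre). Keep all four upright throughout and leave the drinks can alone.

Things in the scene. Friction and masses are not known exactly. Their poses are not given: they have to be found in the camera images.
- bottle: Loose round white plastic bottle with a narrow black cap, 120 mm high in all: straight body 50 mm in diameter up to 90 mm, then a shoulder up to 104 mm, then a cap 30 mm in diameter. About 0.2 kg. Origin: centre of its underside, z up. It starts on one of the rack's three outer places; which one varies.
- tin: Loose square aluminium tin, 52 x 52 mm in plan and 104 mm high, with a small dark screw cap (28 mm across, 12 mm high) off-centre on its top, 8 mm towards +x and +y. About 0.25 kg. Origin: centre of its underside, z up. Its x and y axes are square to its sides. It starts on one of the rack's three outer places.
- jar: Loose round grey plastic jar, 56 mm in diameter up to 84 mm, with a wide dark steel lid 60 mm in diameter from 84 to 102 mm high. About 0.25 kg. Origin: centre of its underside, z up. It starts on one of the rack's three outer places.
- pot: Small loose varnish pot, the lowest of the four: 42 mm in diameter up to 32 mm, dark lid 44 mm in diameter from 32 to 46 mm high. About 0.1 kg. Origin: centre of its underside, z up. It starts on the rack, in front of the brick back and between the three taller containers.
- rack: Fixed plywood board 200 (x) x 250 (y) x 12 mm thick with a pine brick back, x = 77 to 99 mm, its top 51 mm above the table. Origin: centre of its underside; +x points away from the robot within 0.2 rad. The pot stands on the board near (30, 0) mm, the others near (30, 65), (30, -65), (-45, 0) mm, on grey paint marks 68 mm across, each up to 3 mm off: note where each really stands.
- tape: Bystander: small loose roll of masking tape, 52 mm across, 18 mm high, lying on the rack near its corner at (-66, 90) mm. Origin: centre of its underside, z up. 
- tray: Fixed shallow open grey plastic tray, 280 (x) x 130 (y) mm outside, walls 5 mm thick and 16 mm high, floor 5 mm above the table. Origin: centre of its underside, z up. Its long axis x points away from the robot, turned up to 0.2 rad. It lies on the other side from the rack, left or right. The three containers stand in it side by side along its length.
- plinth: Fixed round plywood plinth, 84 mm in diameter, 14 mm high, between rack and tray. Origin: centre of its underside, z up. The pot goes on its middle.
- can: Bystander: loose plain aluminium drinks can, 66 mm in diameter, 115 mm high, beyond the plinth. Origin: centre of its underside, z up. To be left alone.
There are look-alikes about, which are no part of the job. There is more than one size of the plinth; the job needs the middle-sized.

How it is judged (in metres and radians):
On the way, in this order (a step that is already met when the one before it is completed fails the run):
1. bottle, tin and jar all stand upright in the side tray, the pot still standing in its place on the rack (within 20 mm) (x of bottle in the frame of tray between -0.12 and 0.12 m and y of bottle in the frame of tray between -0.05 and 0.05 m and z of bottle in the frame of tray between 0 and 0.012 m and angle between each of bottle, tin, jar's own z axis and vertical below 0.12 rad and linear speed of each of bottle, tin, jar below 0.03 m/s and x of tin in the frame of tray between -0.12 and 0.12 m and y of tin in the frame of tray between -0.05 and 0.05 m and z of tin in the frame of tray between 0 and 0.012 m and x of jar in the frame of tray between -0.12 and 0.12 m and y of jar in the frame of tray between -0.05 and 0.05 m and z of jar in the frame of tray between 0 and 0.012 m and distance of pot from where it was at the start of the episode below 0.02 m), for 0.2 s.
2. the pot stands released on the middle of the plinth (within 12 mm), the other three still in the tray (x of bottle in the frame of tray between -0.12 and 0.12 m and y of bottle in the frame of tray between -0.05 and 0.05 m and z of bottle in the frame of tray between 0 and 0.012 m and angle between each of bottle, tin, jar, pot's own z axis and vertical below 0.12 rad and linear speed of each of bottle, tin, jar, pot below 0.03 m/s and x of tin in the frame of tray between -0.12 and 0.12 m and y of tin in the frame of tray between -0.05 and 0.05 m and z of tin in the frame of tray between 0 and 0.012 m and x of jar in the frame of tray between -0.12 and 0.12 m and y of jar in the frame of tray between -0.05 and 0.05 m and z of jar in the frame of tray between 0 and 0.012 m and horizontal distance between pot and plinth below 0.012 m and z of pot in the frame of plinth between 0.01 and 0.018 m and contact force between the fingers and pot below 0.1 N), for 0.2 s.
At the end, for the whole second after the job is handed in: The pot stands upright on the plinth, its centre within 12 mm of the plinth's centre; bottle, tin and jar each stand upright on the rack within 15 mm of where they stood at the start; all released and at rest (horizontal distance between pot and plinth below 0.012 m and z of pot in the frame of plinth between 0.01 and 0.018 m and angle between each of pot, bottle, tin, jar's own z axis and vertical below 0.12 rad and linear speed of each of pot, bottle, tin, jar below 0.03 m/s and contact force between the fingers and pot below 0.1 N and distance of each of bottle, tin, jar from where it was at the start of the episode below 0.015 m and contact force between the fingers and bottle below 0.1 N and contact force between the fingers and tin below 0.1 N and contact force between the fingers and jar below 0.1 N); the robot touches nothing.
It fails at once if a container is tipped by more than 0.6 rad (angle between any of bottle, tin, jar, pot's own z axis and vertical above 0.6 rad).
It fails at once if the drinks can is knocked over or shoved by more than 20 mm (distance of can from where it was at the start of the episode above 0.02 m or angle between can's own z axis and vertical above 0.3 rad).
It also fails if it takes over 144 s, if anything falls off the work surface, if the arm or the gripper's body presses on something with over 40 N, if the wrist force passes 120 N, or if a joint passes its speed limit or range.

## Working session

There is one attempt and no reset: what is moved stays moved. The work goes in short steps, Python scripts to look and compute and a tool call to move; the robot and the scene stay as the last step left them, time stands still between calls to the robot, and variables do not carry over. Pictures are saved under pics/ and viewed, about 12 in all and at most 16, crops included, and the job is handed in when it is done.

Besides the shell and the picture viewer there is one more tool, called after ">>>" by a JSON object that holds its "op" and its "data", one argument or row to a line. drive_tool: Moves the arm, as the interface text tells. Its arguments: {"type":"object","properties":{"plan":{"type":"array"},"grip_force":{"type":"number"}},"required":["plan"]}

```bash
mkdir -p pics; ls; cat > h.py <<'E'
import numpy as np, cv2
from workcell import *
from scipy.spatial.transform import Rotation as R
def cam(n):
    c=camera_info(n); K=np.array(c["intrinsics"],float); o=np.array(c["origin"],float); M=c["orientation"]
    M=np.array(M,float); M=M if M.shape==(3,3) else R.from_euler('xyz',M,degrees=True).as_matrix()
    return K,float(c["k1"]),o,M
def ray(n,u,v):
    K,k1,o,M=cam(n); p=np.linalg.solve(K,[u,v,1])[:2]; q=p.copy()
    for _ in range(20): q=p/(1+k1*(q@q))
    return o,M@np.array([q[0],q[1],1])
def atz(n,u,v,z):
    o,d=ray(n,u,v); return o+d*(z-o[2])/d[2]
def proj(n,P):
    K,k1,o,M=cam(n); c=M.T@(np.array(P,float)-o); q=c[:2]/c[2]; q=q*(1+k1*(q@q)); return (K@[q[0],q[1],1])[:2]
def save(n,f):
    im=grab_frame(n); cv2.imwrite('pics/'+f,im[:,:,::-1]); return im
E
python3 - <<'E'
from h import *
for n in("top","side"):
    save(n,n+'0.png'); c=camera_info(n); print(n,c)
    for l in "bottle tin jar pot rack tape tray plinth can".split():
        print(l,[(round(d['p'],2),[round(d['location'][0]*640,1),round(d['location'][1]*400,1)]) for d in place_of(n,l)][:5])
print(state())
E
```

```text
pics
top {'intrinsics': array([[441.40041362,   0.        , 315.54041231],
       [  0.        , 441.40041362, 200.85944988],
       [  0.        ,   0.        ,   1.        ]]), 'k1': 0.011433919135744142, 'origin': array([ 372.78387823,  -15.73223602, 1005.52585803]), 'orientation': array([-167.8506648 ,    0.23243452,  -91.19553792])}
bottle []
tin [(0.63, [233.2, 202.7]), (0.51, [310.1, 250.4])]
jar [(0.79, [178.9, 194.5])]
pot [(0.86, [210.8, 198.5])]
rack [(0.79, [206.0, 212.6])]
tape [(0.62, [159.5, 237.1])]
tray [(0.62, [408.7, 242.2]), (0.52, [202.9, 211.7])]
plinth [(0.91, [317.7, 195.8]), (0.81, [236.9, 292.7]), (0.73, [310.6, 247.4])]
can [(0.8, [296.9, 141.0])]
side {'intrinsics': array([[399.9279713 ,   0.        , 316.63877832],
       [  0.        , 399.9279713 , 199.33899122],
       [  0.        ,   0.        ,   1.        ]]), 'k1': 0.023819261031927712, 'origin': array([  11.33351115, -607.25389791,  789.76839548]), 'orientation': array([-131.89453284,   -0.23540571,  -41.97489701])}
bottle [(0.6, [255.1, 178.8])]
tin [(0.72, [283.1, 177.6])]
jar [(0.63, [263.9, 1
[... 176 characters left out ...]
.5]), (0.68, [233.7, 213.6])]
can [(0.72, [350.5, 182.5])]
{'time_s': 1.0, 'qpos': array([ 7.00135829e+01,  1.83105713e+01,  8.96401467e+01,  3.83730880e-04,
        7.20433195e+01, -1.14492733e+00]), 'qvel': array([-0.01031763,  0.08838508,  0.03268333,  0.00589374,  0.06427397,
        0.02080084]), 'effort': array([ 8.67735366e-06, -4.12359381e+01, -2.32231861e+01,  7.29068066e-02,
        3.76005855e-02, -1.50055405e-05]), 'ee_pos': array([185.68783922, 544.20162621, 213.98147359]), 'ee_rot': array([ 2.35862276, 89.99402636, 73.51701467]), 'force': array([ 0.07641589,  0.73088679, -0.86141345]), 'torque': array([ 0.03697231, -0.0584746 , -0.02786842]), 'gripper_width': 91.14366380669124}
```

```bash
python3 - <<'E'
from h import *
t=cv2.imread('pics/top0.png');s=cv2.imread('pics/side0.png')
cv2.imwrite('pics/a1.png',cv2.resize(t[90:340,120:460],None,fx=2.3,fy=2.3,interpolation=cv2.INTER_CUBIC))
cv2.imwrite('pics/a2.png',cv2.resize(s[100:350,190:450],None,fx=2.4,fy=2.4,interpolation=cv2.INTER_CUBIC))
L={'tin':(233.2,202.7,12),'jar':(178.9,194.5,12),'pot':(210.8,198.5,12),'rack':(206,212.6,0),'tape':(159.5,237.1,12),'tray':(408.7,242.2,0),'pl1':(317.7,195.8,0),'pl2':(236.9,292.7,0),'pl3':(310.6,247.4,0),'can':(296.9,141,0)}
for k,(u,v,z) in L.items(): print('top',k,atz('top',u,v,z).round(1))
L={'bottle':(255.1,178.8,12),'tin':(283.1,177.6,12),'jar':(263.9,158.1,12),'pot':(273.3,166.4,12),'rack':(269.8,176.6,0),'tape':(237.1,161.7,12),'tray':(358.5,276.8,0),'pl1':(336.1,210.8,0),'pl2':(293.8,231.5,0),'pl3':(233.7,213.6,0),'can':(350.5,182.5,0)}
for k,(u,v,z) in L.items(): print('side',k,atz('side',u,v,z).round(1))
E
```

```text
top tin [586.5 173.4  12. ]
top jar [608.6 299.1  12. ]
top pot [597.5 225.2  12. ]
top rack [567.  238.2   0. ]
top tape [510.5 338.5  12. ]
top tray [ 488.2 -226.6    0. ]
top pl1 [601.3 -21.5   0. ]
top pl2 [383.6 163.5   0. ]
top pl3 [481.1  -2.7   0. ]
top can [737.2  25.5   0. ]
side bottle [515.3 232.   12. ]
side tin [583.5 179.3  12. ]
side jar [599.9 301.3  12. ]
side pot [595.6 245.   12. ]
side rack [564.1 223.2   0. ]
side tape [523.2 342.9  12. ]
side tray [ 489.9 -232.3    0. ]
side pl1 [611.3 -28.6   0. ]
side pl2 [468.9 -10.8   0. ]
side pl3 [386.3 156.7   0. ]
side can [733.4  33.3   0. ]
```

View pics/a1.png

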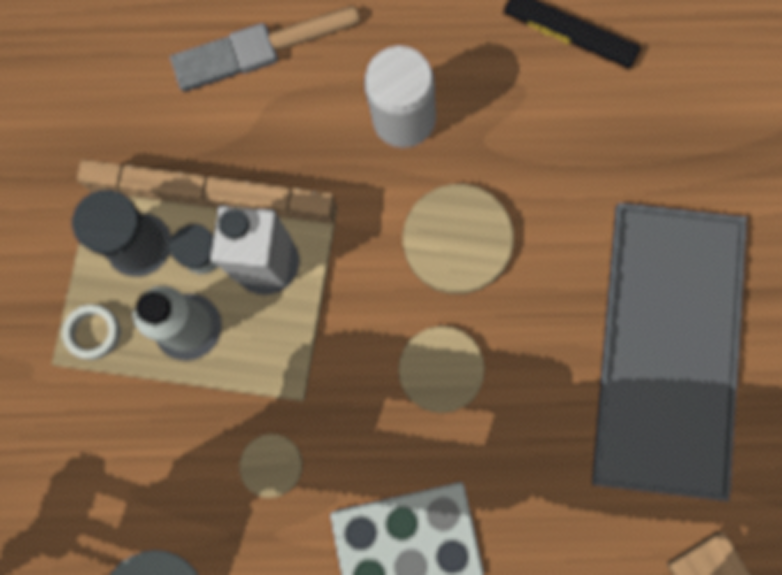

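View pics/a2.png

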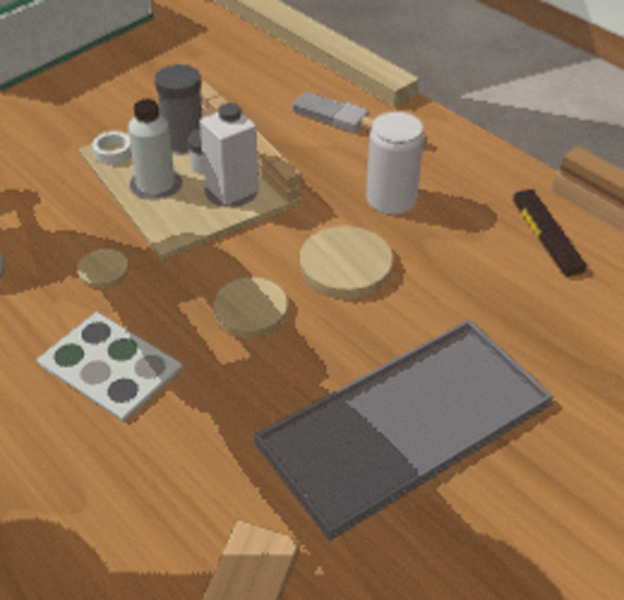

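Look-alike plinths in the top picture: large at (318,195), about 110 mm; middle at (312,250), about 84 mm; small at (237,292), about 60 mm. The 84 mm one fits the description, and I'll confirm it in an enlarged crop. Next I'll measure the edges.

```bash
python3 - <<'E'
from h import *
t=cv2.imread('pics/top0.png');s=cv2.imread('pics/side0.png')
def crop(im,x0,y0,x1,y1,f): 
    c=cv2.resize(im[y0:y1,x0:x1],None,fx=f,fy=f,interpolation=cv2.INTER_CUBIC)
    for x in range(x0-x0%-10,x1,10): cv2.putText(c,str(x),((x-x0)*f,8),0,.3,(255,255,255)); c[::4,(x-x0)*f]=(0,255,255)
    for y in range(y0-y0%-10,y1,10): cv2.putText(c,str(y),(0,(y-y0)*f),0,.3,(255,255,255)); c[(y-y0)*f,::4]=(0,255,255)
    return c
cv2.imwrite('pics/b1.png',crop(t,140,155,270,270,5))
cv2.imwrite('pics/b2.png',crop(s,220,120,320,210,6))
cv2.imwrite('pics/b3.png',crop(t,220,165,450,310,3))
E
```

```text
(no output)
```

View pics/b1.png

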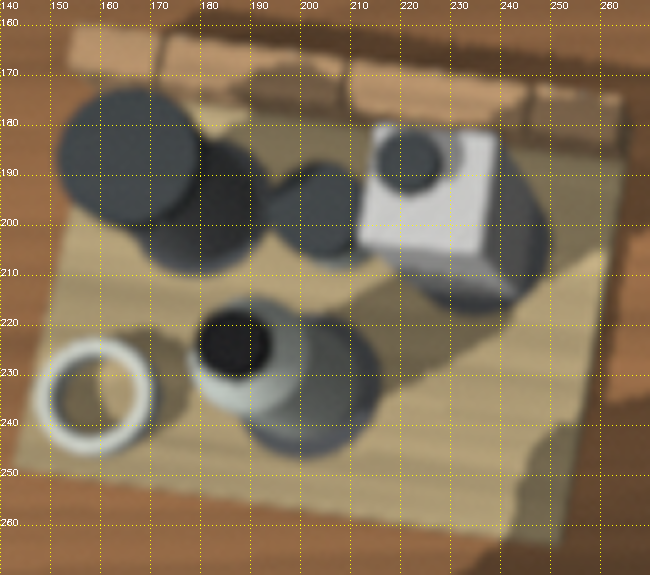

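View pics/b2.png

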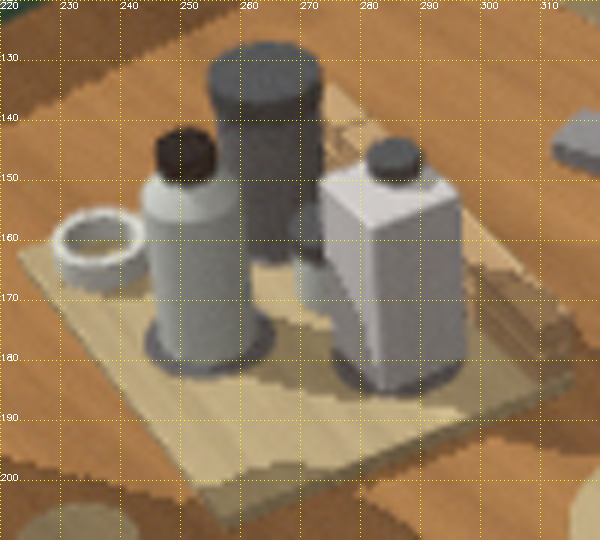

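View pics/b3.png

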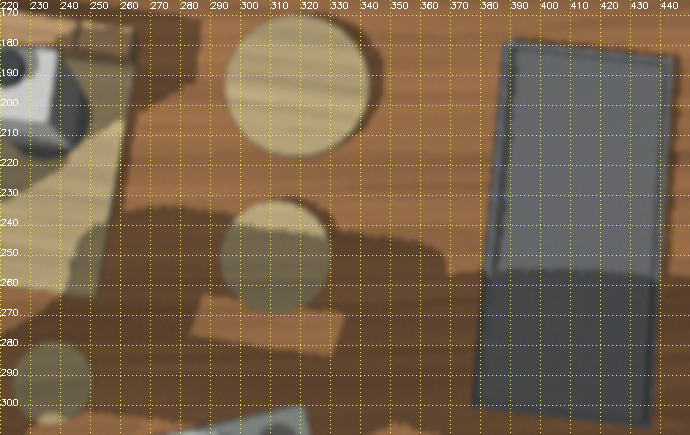

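The pictures show the following:
- **Rack:** the jar is back left (lid at 165.7,186.2), the tin back right (top at 215–239,180–206) and the bottle in front (cap at 187,223.6).
- **Plinth:** the middle-sized one is 37 px across (about 84 mm) at (312,250). The large one is 48 px and the small one 27 px.
- **Tray:** it is on the right, at (411,242).

```bash
python3 - <<'E'
from h import *
P=lambda n,l,z:[print(n,k,atz(n,*p,z).round(1)) for k,p in l]
P('top',[('jar',(165.7,186.2))],114);P('side',[('jar',(263.8,132))],114)
P('top',[('bottle',(187,223.6))],132);P('side',[('bottle',(251,144))],132)
P('top',[('tinA',(215,179.5)),('B',(239.5,181)),('C',(236,206)),('D',(211.5,204))],116)
P('side',[('tinA',(273.5,150.5)),('B',(282.5,158)),('C',(296.5,152.5))],116)
P('top',[('pot',(204.5,198))],58)
P('top',[('rackFL',(143,248.5)),('FR',(252,264))],12)
P('side',[('rackFL',(222.5,163)),('FR',(257,205)),('BR',(314,183))],12)
P('top',[('plinth',(312.2,250)),('pl l',(294,250)),('pl r',(331,250))],14);P('side',[('plinth',(294.4,226.7))],14)
P('top',[('trayA',(389.5,177.5)),('B',(444.5,183)),('C',(436,307)),('D',(377,300))],16)
P('side',[('tray',(a/2.4+190,b/2.4+100)) for a,b in((257,437),(470,322),(551,399),(330,533))],16)
E
```

```text
top jar [602.7 295.  114. ]
side jar [604.2 293.2 114. ]
top bottle [519.9 242.2 132. ]
side bottle [522.4 241.9 132. ]
top tinA [614.4 192.4 116. ]
top B [610.1 141.3 116. ]
top C [557.1 147.7 116. ]
top D [562.4 198.2 116. ]
side tinA [564.5 191.5 116. ]
side B [561.1 145.1 116. ]
side C [608.1 139.3 116. ]
top pot [588.5 227.9  58. ]
top rackFL [485.5 374.2  12. ]
top FR [445.5 128.8  12. ]
side rackFL [484.1 368.2  12. ]
side FR [449.9 130.8  12. ]
side BR [637.5  96.   12. ]
top plinth [473.7  -6.3  14. ]
top pl l [474.6  34.5  14. ]
top pl r [472.8 -48.5  14. ]
side plinth [473.4  -8.7  14. ]
top trayA [ 637.5 -188.7   16. ]
top B [ 621.5 -314.6   16. ]
top C [ 344.1 -273.2   16. ]
top D [ 361.4 -145.8   16. ]
side tray [ 361.3 -154.2   16. ]
side tray [ 634.9 -192.2   16. ]
side tray [ 614.6 -317.1   16. ]
side tray [ 343.1 -278.3   16. ]
```

>>> {"op": "drive_tool", "data": {
  "plan": [
    [0,0,-20,80,-75,10,91],
    [0,0,-40,160,-150,10,91],
    [0,0,-60,240,-225,10,91],
    [0,0,-79,335,-302,0,91],
    [0,0,-79,335,-302,0,80],
    [0,0,-79,335,-302,0,80],
    [0,0,-79,335,-302,0,80],
    [0,0,-79,335,-302,0,80],
    [0,0,-79,335,-302,0,80],
    [0,0,-79,335,-302,0,80]
  ],
  "grip_force": 15
}}

```text
time_s: 2.25
ee_pos: [520.0, 242.8, 214.0]
ee_rot: [157.7, 90.0, 150.0]
force: [-0.1, 0.7, -0.2]
gripper_width: 80.3
```

>>> {"op": "drive_tool", "data": {
  "plan": [
    [0,0,0,1,-1,-50,80],
    [0,0,0,1,-1,-100,80],
    [0,0,0,1,-1,-135,80],
    [0,0,0,1,-1,-150,80],
    [0,0,0,1,-1,-150,80],
    [0,0,0,1,-1,-150,60],
    [0,0,0,1,-1,-150,54],
    [0,0,0,1,-1,-150,44],
    [0,0,0,1,-1,-150,44],
    [0,0,0,1,-1,-150,44]
  ]
}}

```text
time_s: 3.5
ee_pos: [521.6, 241.9, 64.7]
ee_rot: [45.7, 89.9, 38.0]
force: [-0.2, -0.0, 5.3]
gripper_width: 49.7
```

>>> {"op": "drive_tool", "data": {
  "plan": [
    [0,0,0,0,0,15,44],
    [0,0,0,0,0,50,44],
    [0,0,0,0,0,95,44],
    [0,0,0,0,0,130,44],
    [0,0,0,0,-20,140,44],
    [0,0,0,6,-60,140,44],
    [0,0,0,12,-110,140,44],
    [0,0,0,18,-160,140,44],
    [0,0,0,24,-210,140,44],
    [0,0,0,30,-260,140,44]
  ]
}}

```text
time_s: 4.75
ee_pos: [550.0, -20.7, 203.3]
ee_rot: [175.6, 89.9, 167.8]
force: [0.6, 0.2, -3.1]
gripper_width: 49.8
```

>>> {"op": "drive_tool", "data": {
  "plan": [
    [0,0,0,5,-50,0,44],
    [0,0,0,10,-100,0,44],
    [0,0,0,16,-150,0,44],
    [0,0,0,22,-195,0,44],
    [0,0,0,23,-220,0,44],
    [0,0,0,23,-228,0,44],
    [0,0,0,23,-228,0,44]
  ]
}}

```text
time_s: 5.62
ee_pos: [572.4, -248.1, 202.9]
ee_rot: [161.3, 89.8, 153.5]
force: [-0.6, 1.0, -3.2]
gripper_width: 49.7
```

>>> {"op": "drive_tool", "data": {
  "plan": [
    [0,0,0,1,2,-50,44],
    [0,0,0,1,2,-95,44],
    [0,0,0,1,2,-125,44],
    [0,0,0,1,2,-138,44],
    [0,0,0,1,2,-143,44],
    [0,0,0,1,2,-144,44],
    [0,0,0,1,2,-144,44]
  ]
}}

```text
time_s: 6.5
ee_pos: [574.1, -246.3, 60.2]
ee_rot: [156.8, 89.9, 149.0]
force: [-0.2, 0.3, -1.9]
gripper_width: 49.5
```

>>> {"op": "drive_tool", "data": {
  "plan": [
    [0,0,0,0,0,-3,44],
    [0,0,0,0,0,-3,44],
    [0,0,0,0,0,-3,56],
    [0,0,0,0,0,-3,72],
    [0,0,0,0,0,-3,72],
    [0,0,0,0,0,20,72],
    [0,0,0,0,0,70,72],
    [0,0,0,0,0,130,80],
    [0,0,0,5,50,150,80],
    [0,0,0,5,110,150,80]
  ]
}}

```text
time_s: 7.75
ee_pos: [580.6, -136.2, 212.8]
ee_rot: [2.6, 89.8, -5.4]
force: [-0.1, -0.1, -0.0]
gripper_width: 79.7
```

>>> {"op": "drive_tool", "data": {
  "plan": [
    [0,0,0,1,50,0,80],
    [0,0,0,2,110,0,80],
    [0,0,0,3,170,0,80],
    [0,0,0,4,230,0,80],
    [0,0,0,6,280,0,80],
    [0,0,0,6,300,0,80],
    [0,0,0,6,304,0,80],
    [0,0,0,6,304,0,80]
  ]
}}

```text
time_s: 8.75
ee_pos: [586.6, 166.6, 212.7]
ee_rot: [-9.4, 89.8, -17.4]
force: [-0.7, 0.4, -0.0]
gripper_width: 79.7
```

>>> {"op": "drive_tool", "data": {
  "plan": [
    [0,0,1,-1,1,-50,80],
    [0,0,1,-1,1,-100,80],
    [0,0,1,-1,1,-135,80],
    [0,0,1,-1,1,-150,80],
    [0,0,1,-1,1,-150,80],
    [0,0,1,-1,1,-150,64],
    [0,0,1,-1,1,-150,56],
    [0,0,1,-1,1,-150,46],
    [0,0,1,-1,1,-150,46],
    [0,0,1,-1,1,-150,46]
  ]
}}

```text
time_s: 10.0
ee_pos: [586.6, 167.8, 63.7]
ee_rot: [0.5, 89.6, -6.5]
force: [0.8, -0.6, 6.4]
gripper_width: 51.7
```

>>> {"op": "drive_tool", "data": {
  "plan": [
    [0,0,0,0,0,15,46],
    [0,0,0,0,0,50,46],
    [0,0,0,0,0,90,46],
    [0,0,0,-5,-15,110,46],
    [0,0,0,-15,-60,120,46],
    [0,0,0,-27,-110,120,46],
    [0,0,0,-39,-160,120,46],
    [0,0,0,-51,-210,120,46],
    [0,0,0,-63,-260,120,46],
    [0,0,0,-75,-310,120,46]
  ]
}}

```text
time_s: 11.25
ee_pos: [509.3, -144.1, 183.1]
ee_rot: [1.9, 89.8, -5.1]
force: [1.0, -0.3, -2.8]
gripper_width: 52.0
```

>>> {"op": "drive_tool", "data": {
  "plan": [
    [0,0,0,-10,-40,0,46],
    [0,0,0,-19,-75,0,46],
    [0,0,0,-22,-88,0,46],
    [0,0,0,-22,-90,-30,46],
    [0,0,0,-22,-90,-70,46],
    [0,0,0,-22,-90,-105,46],
    [0,0,0,-22,-90,-118,46],
    [0,0,0,-22,-90,-123,46],
    [0,0,0,-22,-90,-124,46],
    [0,0,0,-22,-90,-124,46]
  ]
}}

```text
time_s: 12.5
ee_pos: [488.1, -234.5, 60.2]
ee_rot: [-5.8, 89.6, -12.8]
force: [-0.3, -0.0, -2.4]
gripper_width: 51.8
```

>>> {"op": "drive_tool", "data": {
  "plan": [
    [0,0,0,0,0,-3,46],
    [0,0,0,0,0,-4,46],
    [0,0,0,0,0,-4,46],
    [0,0,0,0,0,-4,58],
    [0,0,0,0,0,-4,66],
    [0,0,0,0,0,-4,66],
    [0,0,0,0,0,20,66],
    [0,0,0,0,0,70,66],
    [0,0,0,0,0,130,80],
    [0,0,0,10,50,150,80]
  ]
}}

```text
time_s: 13.75
ee_pos: [499.9, -186.7, 214.2]
ee_rot: [-13.4, 89.2, -20.7]
force: [0.5, -0.3, -0.6]
gripper_width: 79.9
```

>>> {"op": "drive_tool", "data": {
  "plan": [
    [0,0,0,15,60,0,84],
    [0,0,0,30,120,0,84],
    [0,0,0,45,180,0,84],
    [0,0,0,60,240,0,84],
    [0,0,0,75,300,0,84],
    [0,0,0,85,360,0,84],
    [0,0,0,95,420,0,84],
    [0,0,0,104,470,0,84],
    [0,0,0,104,476,0,84],
    [0,0,0,104,476,0,84]
  ]
}}

```text
time_s: 15.0
ee_pos: [603.6, 289.1, 213.7]
ee_rot: [-18.8, 89.2, -26.0]
force: [0.0, -0.8, 0.3]
gripper_width: 84.0
```

>>> {"op": "drive_tool", "data": {
  "plan": [
    [0.3,0.7,0,0,5,-50,84],
    [0.3,0.7,0,0,5,-95,84],
    [0.3,0.7,0,0,5,-120,84],
    [0.3,0.7,0,0,5,-130,84],
    [0.3,0.7,0,0,5,-130,84],
    [0.3,0.7,0,0,5,-130,70],
    [0.3,0.7,0,0,5,-130,64],
    [0.3,0.7,0,0,5,-130,54],
    [0.3,0.7,0,0,5,-130,54],
    [0.3,0.7,0,0,5,-130,54]
  ]
}}

```text
time_s: 16.25
ee_pos: [604.3, 294.3, 84.7]
ee_rot: [5.7, 89.9, -1.5]
force: [1.5, -0.2, 5.2]
gripper_width: 59.8
```

>>> {"op": "drive_tool", "data": {
  "plan": [
    [0,0,0,0,0,15,54],
    [0,0,0,0,0,50,54],
    [0,0,0,0,0,90,54],
    [0,0,0,-5,-15,110,54],
    [0,0,0,-20,-60,120,54],
    [0,0,0,-38,-110,120,54],
    [0,0,0,-56,-160,120,54],
    [0,0,0,-74,-210,120,54],
    [0,0,0,-92,-260,120,54],
    [0,0,0,-110,-310,120,54]
  ]
}}

```text
time_s: 17.5
ee_pos: [491.9, -17.7, 204.0]
ee_rot: [-110.1, 90.0, -117.3]
force: [0.3, 0.5, -2.2]
gripper_width: 59.6
```

>>> {"op": "drive_tool", "data": {
  "plan": [
    [0,0,0,-20,-50,0,54],
    [0,0,0,-40,-100,0,54],
    [0,0,0,-60,-150,0,54],
    [0,0,0,-80,-190,0,54],
    [0,0,0,-88,-202,0,54],
    [0,0,0,-88,-204,0,54],
    [0,0,0,-88,-204,-30,54],
    [0,0,0,-88,-204,-65,54],
    [0,0,0,-88,-204,-95,54],
    [0,0,0,-88,-204,-105,54]
  ]
}}

```text
time_s: 18.75
ee_pos: [403.1, -219.9, 97.4]
ee_rot: [158.6, 89.8, 151.6]
force: [-0.4, -0.2, -2.5]
gripper_width: 59.9
```

>>> {"op": "drive_tool", "data": {
  "plan": [
    [0,0,0,2,0,-12,54],
    [0,0,0,2,0,-18,54],
    [0,0,0,2,0,-20,54],
    [0,0,0,2,0,-20,54],
    [0,0,0,2,0,-20,64],
    [0,0,0,2,0,-20,72],
    [0,0,0,2,0,-20,72],
    [0,0,0,2,0,20,72],
    [0,0,0,2,0,70,72],
    [0,0,0,2,0,130,80]
  ]
}}

```text
time_s: 20.0
ee_pos: [404.5, -219.6, 228.5]
ee_rot: [157.8, 89.7, 150.7]
force: [1.1, 0.6, -0.6]
gripper_width: 78.9
```

```bash
python3 - <<'E'
from h import *
t=save('top','t1.png');s=save('side','s1.png')
for n in("top","side"):
  for l,z in (("pot",12),("plinth",0),("bottle",5),("tin",5),("jar",5)):
    print(n,l,[(round(d['p'],2),atz(n,d['location'][0]*640,d['location'][1]*400,z).round(0)[:2]) for d in place_of(n,l)][:3])
a=cv2.resize(t[150:320,140:460],None,fx=2.4,fy=2.4,interpolation=cv2.INTER_CUBIC);cv2.imwrite('pics/c1.png',a)
def crop(im,x0,y0,x1,y1,f): 
    c=cv2.resize(im[y0:y1,x0:x1],None,fx=f,fy=f,interpolation=cv2.INTER_CUBIC)
    for x in range(x0,x1,10): cv2.putText(c,str(x),((x-x0)*f,8),0,.3,(255,255,255)); c[::4,(x-x0)*f]=(0,255,255)
    for y in range(y0,y1,10): cv2.putText(c,str(y),(0,(y-y0)*f),0,.3,(255,255,255)); c[(y-y0)*f,::4]=(0,255,255)
    return c
p=np.hstack([crop(t,180,170,240,230,6),crop(s,250,140,310,200,6)]);cv2.imwrite('pics/c2.png',p)
E
```

```text
top pot [(0.7, array([599., 231.]))]
top plinth [(0.9, array([613., -19.])), (0.84, array([384., 164.])), (0.78, array([475.,   2.]))]
top bottle [(0.57, array([ 569., -240.]))]
top tin [(0.59, array([ 488., -230.]))]
top jar [(0.87, array([ 402., -211.])), (0.63, array([ 575., -243.]))]
side pot [(0.8, array([598., 240.]))]
side plinth [(0.67, array([614., -28.])), (0.64, array([472.,  -5.]))]
side bottle [(0.86, array([ 565., -243.]))]
side tin [(0.67, array([ 489., -233.]))]
side jar [(0.7, array([ 409., -220.]))]
```

View pics/c1.png

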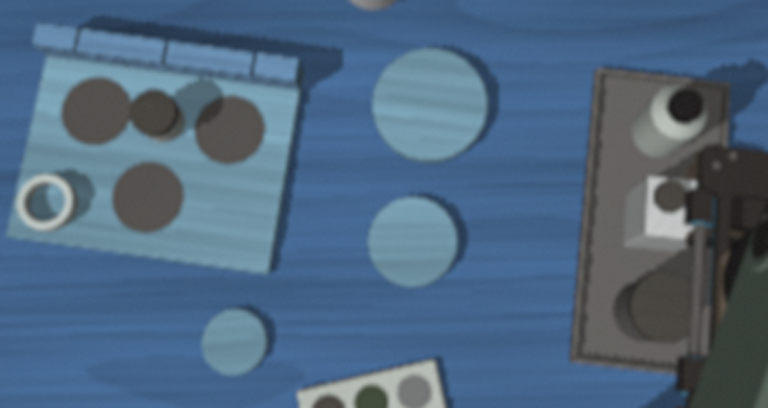

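View pics/c2.png

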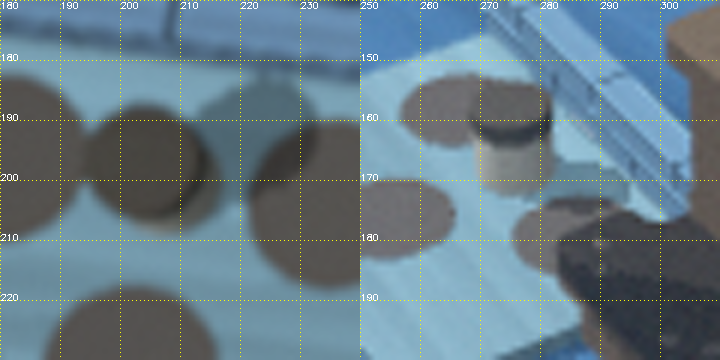

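```bash
python3 - <<'E'
from h import *
print(atz('top',204.2,197,58),atz('side',275,157.3,58),atz('top',312.5,250.4,14))
E
```

```text
[590.81926154 228.64229727  58.        ] [593.29738336 228.14532079  58.        ] [472.77158231  -6.97340755  14.        ]
```

>>> {"op": "drive_tool", "data": {
  "plan": [
    [0,0,10,20,45,0,80],
    [0,0,20,40,95,0,80],
    [0,0,30,60,145,0,80],
    [0,0,40,80,195,0,80],
    [0,0,50,100,245,0,80],
    [0,0,60,125,300,-10,80],
    [0,0,70,150,350,-20,80],
    [0,0,80,170,400,-30,80],
    [0,0,89,187,448,-30,80],
    [0,0,89,187,448,-30,80]
  ]
}}

```text
time_s: 21.85
ee_pos: [592.3, 231.4, 195.0]
ee_rot: [148.0, 89.6, -129.9]
force: [-0.7, -0.5, -0.1]
gripper_width: 79.9
```

```bash
python3 - <<'E'
from h import *
s=state(); M=R.from_euler('xyz',s['ee_rot'],degrees=True).as_matrix(); x=M[:,0]; print(s['ee_pos'],np.degrees(np.cross(x,[0,0,-1])).round(2),np.degrees(np.arctan2(M[1,2],M[0,2])),s['qpos'])
E
```

```text
[592.25664277 231.36411659 194.99713442] [ 0.28 -0.23  0.  ] 82.12271291652219 [ 20.39678713  24.64380317  82.5799089   -0.18822729  73.09156769
 -61.670169  ]
```

Target: TCP (592, 228.5, 26).

>>> {"op": "drive_tool", "data": {
  "plan": [
    [0.3,-0.2,0,0,-3,-50,76],
    [0.3,-0.2,0,0,-3,-100,76],
    [0.3,-0.2,0,0,-3,-145,76],
    [0.3,-0.2,0,0,-3,-165,76],
    [0.3,-0.2,0,0,-3,-170,76],
    [0.3,-0.2,0,0,-3,-170,60],
    [0.3,-0.2,0,0,-3,-170,48],
    [0.3,-0.2,0,0,-3,-170,40],
    [0.3,-0.2,0,0,-3,-170,38],
    [0.3,-0.2,0,0,-3,-170,38]
  ]
}}

```text
time_s: 23.1
ee_pos: [592.8, 228.7, 25.9]
ee_rot: [-36.2, 89.9, 45.9]
force: [0.0, 0.7, 4.3]
gripper_width: 43.2
```

>>> {"op": "drive_tool", "data": {
  "plan": [
    [0,0,0,0,0,15,38],
    [0,0,0,0,0,45,38],
    [0,0,0,0,0,75,38],
    [0,0,0,-10,-20,80,38],
    [0,0,0,-30,-60,80,38],
    [0,0,0,-55,-110,80,38],
    [0,0,0,-80,-160,80,38],
    [0,0,0,-105,-208,80,38],
    [0,0,0,-119,-235,80,38],
    [0,0,0,-119,-235,80,38]
  ]
}}

```text
time_s: 24.35
ee_pos: [470.7, -8.4, 105.1]
ee_rot: [81.3, 89.9, 163.2]
force: [-0.6, 0.7, -1.2]
gripper_width: 43.2
```

>>> {"op": "drive_tool", "data": {
  "plan": [
    [0,0,0,2,1,-35,38],
    [0,0,0,2,1,-62,38],
    [0,0,0,2,1,-73,38],
    [0,0,0,2,1,-76,38],
    [0,0,0,2,1,-77,38],
    [0,0,0,2,1,-77,38],
    [0,0,0,2,1,-77,38]
  ]
}}

```text
time_s: 25.22
ee_pos: [473.1, -7.4, 28.7]
ee_rot: [65.4, 89.9, 147.3]
force: [0.2, -0.1, -1.4]
gripper_width: 43.7
```

>>> {"op": "drive_tool", "data": {
  "plan": [
    [0,0,0,0,0,-2,38],
    [0,0,0,0,0,-2,38],
    [0,0,0,0,0,-2,52],
    [0,0,0,0,0,-2,70],
    [0,0,0,0,0,-2,80],
    [0,0,0,0,0,-2,80],
    [0,0,0,0,0,40,80],
    [0,0,0,0,0,100,80],
    [0,0,0,0,0,160,80],
    [0,0,0,0,0,200,80]
  ]
}}

```text
time_s: 26.48
ee_pos: [473.8, -7.4, 231.7]
ee_rot: [-72.3, 89.8, 9.6]
force: [0.6, 0.7, -0.6]
gripper_width: 79.9
```

>>> {"op": "drive_tool", "data": {
  "plan": [
    [0,0,-10,0,50,0,80],
    [0,0,-20,0,100,0,80],
    [0,0,-30,0,130,0,80],
    [0,0,-40,0,130,0,80],
    [0,0,-50,0,130,0,80],
    [0,0,-60,0,130,0,80],
    [0,0,-70,0,130,0,80],
    [0,0,-80,0,130,0,80],
    [0,0,-89,0,130,0,80],
    [0,0,-89,0,130,0,80]
  ]
}}

```text
time_s: 27.72
ee_pos: [473.6, 122.6, 231.5]
ee_rot: [-80.0, 89.8, -87.0]
force: [0.1, 0.1, -0.5]
gripper_width: 79.9
```

```bash
python3 - <<'E'
from h import *
t=save('top','t2.png')[:,:,::-1];s=save('side','s2.png')[:,:,::-1]
for n in("top","side"):
  for l,z in (("pot",14),("bottle",5),("tin",5),("jar",5)):
    print(n,l,[(round(d['p'],2),atz(n,d['location'][0]*640,d['location'][1]*400,z).round(0)[:2]) for d in place_of(n,l)][:3])
r=lambda im,f:cv2.resize(im,None,fx=f,fy=f,interpolation=cv2.INTER_CUBIC)
a=r(t[150:320,285:455],2.3);b=r(s[190:360,240:410],2.3)
cv2.imwrite('pics/d1.png',np.hstack([a,b]))
st=state(); M=R.from_euler('xyz',st['ee_rot'],degrees=True).as_matrix(); x=M[:,0]; print(st['ee_pos'],np.degrees(np.cross(x,[0,0,-1])).round(2),np.degrees(np.arctan2(M[1,2],M[0,2])))
E
```

```text
top pot [(0.74, array([477.,  -5.]))]
top bottle [(0.57, array([ 566., -241.]))]
top tin [(0.76, array([ 488., -228.]))]
top jar [(0.95, array([ 407., -212.]))]
side pot [(0.89, array([476.,  -2.]))]
side bottle [(0.91, array([ 571., -243.])), (0.25, array([530., 362.]))]
side tin []
side jar [(0.79, array([ 402., -218.])), (0.44, array([ 484., -227.]))]
[473.76426604 122.59240899 231.68460319] [0.15 0.03 0.  ] -7.058944088668456
```

View pics/d1.png

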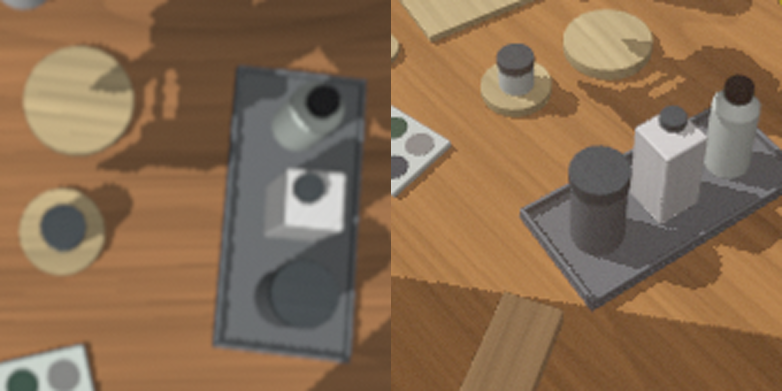

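All three stand upright in the tray, and the pot is central on the middle plinth: lid at about (472,-7), plinth at (473,-7). Next the jar goes back.

>>> {"op": "drive_tool", "data": {
  "plan": [
    [0,0,0,-10,-50,0,72],
    [0,0,0,-22,-110,0,72],
    [0,0,0,-34,-170,0,72],
    [0,0,0,-46,-230,0,72],
    [0,0,0,-58,-290,0,72],
    [0,0,0,-69,-335,0,72],
    [0,0,0,-69,-342,-30,72],
    [0,0,0,-69,-342,-80,72],
    [0,0,0,-69,-342,-120,72],
    [0,0,0,-69,-342,-130,72]
  ]
}}

```text
time_s: 29.48
ee_pos: [403.3, -218.6, 99.8]
ee_rot: [-169.5, 89.8, -176.5]
force: [-0.7, 0.7, 1.2]
gripper_width: 71.9
```

>>> {"op": "drive_tool", "data": {
  "plan": [
    [0,0,0,0,0,-15,72],
    [0,0,0,0,0,-23,72],
    [0,0,0,0,0,-23,72],
    [0,0,0,0,0,-23,64],
    [0,0,0,0,0,-23,54],
    [0,0,0,0,0,-23,54],
    [0,0,0,0,0,-23,54]
  ]
}}

```text
time_s: 30.35
ee_pos: [404.3, -219.1, 77.6]
ee_rot: [-122.7, 89.9, -129.8]
force: [1.3, -0.5, 5.1]
gripper_width: 59.5
```

>>> {"op": "drive_tool", "data": {
  "plan": [
    [0,0,0,0,0,15,54],
    [0,0,0,0,0,50,54],
    [0,0,0,0,0,90,54],
    [0,0,0,5,10,115,54],
    [0,0,0,20,50,125,54],
    [0,0,0,40,100,130,54],
    [0,0,0,60,150,130,54],
    [0,0,0,80,200,130,54],
    [0,0,0,100,250,130,54],
    [0,0,0,120,300,130,54]
  ]
}}

```text
time_s: 31.6
ee_pos: [523.5, 82.2, 206.3]
ee_rot: [-144.6, 89.7, -151.6]
force: [0.5, 0.8, -2.9]
gripper_width: 59.6
```

>>> {"op": "drive_tool", "data": {
  "plan": [
    [0,0,0,20,50,0,54],
    [0,0,0,40,100,0,54],
    [0,0,0,60,150,0,54],
    [0,0,0,76,195,0,54],
    [0,0,0,78,211,0,54],
    [0,0,0,78,212,0,54],
    [0,0,0,78,212,0,54]
  ]
}}

```text
time_s: 32.48
ee_pos: [600.8, 292.7, 205.9]
ee_rot: [-139.3, 89.6, -146.4]
force: [-0.6, 0.6, -2.3]
gripper_width: 59.5
```

>>> {"op": "drive_tool", "data": {
  "plan": [
    [0.2,-0.3,0,3,2,-40,54],
    [0.2,-0.3,0,3,2,-80,54],
    [0.2,-0.3,0,3,2,-105,54],
    [0.2,-0.3,0,3,2,-116,54],
    [0.2,-0.3,0,3,2,-120,54],
    [0.2,-0.3,0,3,2,-122,54],
    [0.2,-0.3,0,3,2,-122,54],
    [0.2,-0.3,0,3,2,-122,54]
  ]
}}

```text
time_s: 33.48
ee_pos: [604.3, 295.0, 84.8]
ee_rot: [14.7, 90.0, 7.6]
force: [0.5, 0.2, -0.5]
gripper_width: 59.8
```

Now I'll release, rise, and go to the tin at (488,-234.5).

>>> {"op": "drive_tool", "data": {
  "plan": [
    [0,0,0,0,0,0,64],
    [0,0,0,0,0,0,76],
    [0,0,0,0,0,0,80],
    [0,0,0,0,0,20,80],
    [0,0,0,0,0,70,80],
    [0,0,0,0,0,120,80],
    [0,0,0,-5,-30,130,80],
    [0,0,0,-20,-90,130,72],
    [0,0,0,-35,-150,130,72],
    [0,0,0,-50,-210,130,72]
  ]
}}

```text
time_s: 34.72
ee_pos: [553.6, 83.3, 215.0]
ee_rot: [2.1, 89.9, -5.0]
force: [0.8, -0.3, 1.1]
gripper_width: 71.9
```

>>> {"op": "drive_tool", "data": {
  "plan": [
    [0,0,0,-12,-60,0,72],
    [0,0,0,-25,-120,0,72],
    [0,0,0,-38,-180,0,72],
    [0,0,0,-51,-240,0,72],
    [0,0,0,-64,-300,0,72],
    [0,0,0,-66,-318,0,72],
    [0,0,0,-66,-320,0,72],
    [0,0,0,-66,-320,0,72]
  ]
}}

```text
time_s: 35.72
ee_pos: [488.0, -235.4, 215.0]
ee_rot: [34.4, 89.9, 27.4]
force: [-0.2, 0.5, -0.4]
gripper_width: 72.2
```

>>> {"op": "drive_tool", "data": {
  "plan": [
    [0,0,0,0,1,-50,72],
    [0,0,0,0,1,-100,72],
    [0,0,0,0,1,-140,72],
    [0,0,0,0,1,-156,72],
    [0,0,0,0,1,-158,72],
    [0,0,0,0,1,-158,64],
    [0,0,0,0,1,-158,54],
    [0,0,0,0,1,-158,46],
    [0,0,0,0,1,-158,46],
    [0,0,0,0,1,-158,46]
  ]
}}

```text
time_s: 36.98
ee_pos: [488.7, -234.8, 58.3]
ee_rot: [3.0, 89.8, -4.0]
force: [0.0, 0.6, 7.0]
gripper_width: 52.5
```

>>> {"op": "drive_tool", "data": {
  "plan": [
    [0,0,0,0,0,15,46],
    [0,0,0,0,0,50,46],
    [0,0,0,0,0,90,46],
    [0,0,0,3,10,120,46],
    [0,0,0,12,50,140,46],
    [0,0,0,24,100,140,46],
    [0,0,0,36,150,140,46],
    [0,0,0,48,200,140,46],
    [0,0,0,60,250,140,46],
    [0,0,0,72,300,140,46]
  ]
}}

```text
time_s: 38.22
ee_pos: [560.6, 66.7, 198.7]
ee_rot: [-0.2, 89.8, -7.2]
force: [0.6, 0.1, -2.6]
gripper_width: 52.3
```

>>> {"op": "drive_tool", "data": {
  "plan": [
    [0,0,0,13,45,0,46],
    [0,0,0,24,85,0,46],
    [0,0,0,26,100,0,46],
    [0,0,0,26,101,0,46],
    [0,0,0,26,101,-40,46],
    [0,0,0,26,101,-80,46],
    [0,0,0,26,101,-115,46],
    [0,0,0,26,101,-128,46],
    [0,0,0,26,101,-132,46],
    [0,0,0,26,101,-132,46]
  ]
}}

```text
time_s: 39.48
ee_pos: [587.4, 167.5, 68.0]
ee_rot: [7.1, 89.7, 0.1]
force: [0.3, 0.2, -2.5]
gripper_width: 52.0
```

>>> {"op": "drive_tool", "data": {
  "plan": [
    [0,0,0,-1,0,-3,46],
    [0,0,0,-1,0,-4,46],
    [0,0,0,-1,0,-4,46],
    [0,0,0,-1,0,-4,58],
    [0,0,0,-1,0,-4,72],
    [0,0,0,-1,0,-4,76],
    [0,0,0,-1,0,20,76],
    [0,0,0,-1,0,70,76],
    [0,0,0,-1,0,130,76],
    [0,0,0,-2,-50,150,76]
  ]
}}

```text
time_s: 40.72
ee_pos: [587.5, 119.7, 222.1]
ee_rot: [16.9, 89.2, 10.1]
force: [0.5, -0.6, -1.0]
gripper_width: 76.0
```

>>> {"op": "drive_tool", "data": {
  "plan": [
    [0,0,0,0,-60,0,76],
    [0,0,0,-2,-120,0,76],
    [0,0,0,-4,-180,0,76],
    [0,0,0,-6,-240,0,76],
    [0,0,0,-8,-300,0,76],
    [0,0,0,-11,-350,0,76],
    [0,0,0,-11,-364,0,76],
    [0,0,0,-11,-364,0,76]
  ]
}}

```text
time_s: 41.72
ee_pos: [576.4, -244.6, 221.7]
ee_rot: [21.0, 89.2, 14.2]
force: [-0.5, 0.1, -1.1]
gripper_width: 76.0
```

>>> {"op": "drive_tool", "data": {
  "plan": [
    [-0.2,0.8,0,-2,-2,-50,76],
    [-0.2,0.8,0,-2,-2,-100,76],
    [-0.2,0.8,0,-2,-2,-145,76],
    [-0.2,0.8,0,-2,-2,-162,76],
    [-0.2,0.8,0,-2,-2,-164,76],
    [-0.2,0.8,0,-2,-2,-164,64],
    [-0.2,0.8,0,-2,-2,-164,54],
    [-0.2,0.8,0,-2,-2,-164,44],
    [-0.2,0.8,0,-2,-2,-164,44],
    [-0.2,0.8,0,-2,-2,-164,44]
  ]
}}

```text
time_s: 42.98
ee_pos: [575.1, -246.9, 59.0]
ee_rot: [-39.8, 89.9, -46.6]
force: [-0.4, 1.0, 6.5]
gripper_width: 49.4
```

>>> {"op": "drive_tool", "data": {
  "plan": [
    [0,0,0,0,0,15,44],
    [0,0,0,0,0,50,44],
    [0,0,0,0,0,95,44],
    [0,0,0,0,0,125,44],
    [0,0,0,-5,40,150,44],
    [0,0,0,-15,90,150,44],
    [0,0,0,-25,140,150,44],
    [0,0,0,-35,190,150,44],
    [0,0,0,-45,240,150,44],
    [0,0,0,-53,290,150,44]
  ]
}}

```text
time_s: 44.22
ee_pos: [521.1, 44.5, 209.4]
ee_rot: [-45.4, 89.9, -52.3]
force: [0.3, -0.1, -2.6]
gripper_width: 49.8
```

>>> {"op": "drive_tool", "data": {
  "plan": [
    [0,0,0,0,50,0,44],
    [0,0,0,0,100,0,44],
    [0,0,0,0,150,0,44],
    [0,0,0,0,185,0,44],
    [0,0,0,0,197,0,44],
    [0,0,0,0,197,-40,44],
    [0,0,0,0,197,-80,44],
    [0,0,0,0,197,-115,44],
    [0,0,0,0,197,-130,44],
    [0,0,0,0,197,-138,44]
  ]
}}

```text
time_s: 45.48
ee_pos: [521.5, 241.0, 71.3]
ee_rot: [-48.0, 89.9, -54.9]
force: [-0.1, -0.2, -2.3]
gripper_width: 49.7
```

>>> {"op": "drive_tool", "data": {
  "plan": [
    [0,0,0,0,1,-4,44],
    [0,0,0,0,1,-7,44],
    [0,0,0,0,1,-7,44],
    [0,0,0,0,1,-7,56],
    [0,0,0,0,1,-7,68],
    [0,0,0,0,1,-7,76],
    [0,0,0,0,1,20,76],
    [0,0,0,0,1,70,76],
    [0,0,0,0,1,130,76],
    [0,0,0,0,1,150,76]
  ]
}}

```text
time_s: 46.72
ee_pos: [523.1, 242.8, 225.6]
ee_rot: [19.7, 89.6, 12.8]
force: [0.7, 0.3, -0.4]
gripper_width: 75.9
```

>>> {"op": "drive_tool", "data": {
  "plan": [
    [0,0,0,-20,-50,20,80],
    [0,0,0,-40,-100,20,80],
    [0,0,0,-60,-160,20,80],
    [0,0,0,-80,-220,20,80],
    [0,0,0,-100,-280,20,80],
    [0,0,0,-110,-340,20,80],
    [0,0,0,-110,-380,20,80],
    [0,0,0,-110,-380,20,80]
  ]
}}

```text
time_s: 47.72
ee_pos: [412.9, -139.4, 245.5]
ee_rot: [16.7, 89.5, 9.5]
force: [0.5, -0.1, -0.5]
gripper_width: 80.0
```

```bash
python3 - <<'E'
from h import *
t=save('top','t3.png')[:,:,::-1];s=save('side','s3.png')[:,:,::-1]
t0=cv2.imread('pics/top0.png');s0=cv2.imread('pics/side0.png')
r=lambda im,f:cv2.resize(im,None,fx=f,fy=f,interpolation=cv2.INTER_CUBIC)
T=lambda im:r(im[155:275,140:340],2); S=lambda im:r(im[115:245,220:400],2.2)
a,b=np.vstack([T(t0),T(t)]),np.vstack([S(s0),S(s)])
h=max(len(a),len(b)); p=lambda q:np.vstack([q,np.zeros((h-len(q),q.shape[1],3),np.uint8)])
cv2.imwrite('pics/e1.png',np.hstack([p(a),p(b)]))
for n in("top","side"):
  for l,z in (("pot",14),("bottle",12),("tin",12),("jar",12),("can",0)):
    print(n,l,[(round(d['p'],2),(np.array(d['location'])*[640,400]).round(1),atz(n,d['location'][0]*640,d['location'][1]*400,z).round(0)[:2]) for d in place_of(n,l)][:2])
E
```

```text
top pot [(0.66, array([312.4, 249.3]), array([475.,  -7.]))]
top bottle [(0.67, array([200.1, 232.5]), array([519., 247.]))]
top tin [(0.55, array([236.5, 203. ]), array([586., 166.]))]
top jar [(0.8, array([177.9, 194.6]), array([608., 301.])), (0.31, array([200.2, 229.8]), array([525., 247.]))]
top can [(0.65, array([296.2, 141.5]), array([736.,  27.]))]
side pot [(0.88, array([293. , 226.7]), array([471.,  -6.]))]
side bottle [(0.78, array([252. , 175.2]), array([518., 253.]))]
side tin []
side jar [(0.6, array([268.2, 156.6]), array([616., 299.]))]
side can [(0.94, array([349.5, 181.6]), array([734.,  38.]))]
```

View pics/e1.png

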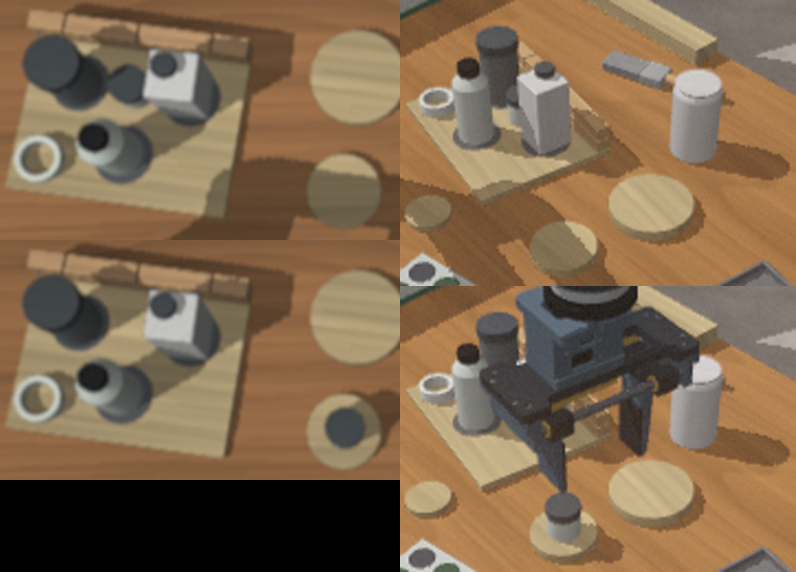

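The before and after views agree to about 1 px (roughly 2 mm). The pot is central on its plinth, and the arm is clear of everything.

```bash
python3 -c "
from workcell import env; print(env.job_done())"
```

```text
the job is handed in; nothing more can be done
None
```

The job is done and handed in; no verdict was reported. I stood the bottle, tin and jar in the tray, set the pot on the middle-sized plinth (about 84 mm), then put all three back on their own spots. It took about 48 s of robot time.

**Last checks:**
- **Containers:** in the top view, before and after pictures put bottle, tin and jar within about 1 px (roughly 2 mm) of where they started, all upright. The release positions agreed with the grasp positions to about 1 mm.
- **Pot:** its lid was about 1 mm off the plinth centre when I measured it after placing. In the last picture it still looked central, and the networks' estimates were within about 3 mm.
- **Can:** by the top camera it has moved at most about 2 mm. The side network put it about 5 mm off, which is within that network's scatter.
- **Gripper:** open and clear of everything.

**Disagreed or missing:** in the last side picture the gripper partly hid the rack. The network there did not find the tin and placed the bottle and jar up to about 2 cm off. I relied on the top-camera comparison instead.

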